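# Fit the snap-button lift handle to a screen-printing unit

## Robot

A 7-joint arm with a two-finger parallel gripper is mounted at the origin on the work surface. World frame = base frame: x ahead of the robot, y to its left, z up, the work surface at z = 0. Lengths are in m, angles in rad, forces in N, time in s.
With the tool pointing down it reaches from about 0.425 to 0.875 m from the base axis. Payload 4.7 kg.
Tool frame: the origin (TCP) lies at the very end of the fingers, on their centre line; the grasp point (between the pads) lies 19 mm behind it; z points along the fingers, y is the line along which they close (so a half turn about z gives the same grasp; the last joint's range is limited). The gripper opens to 87 mm and grips with 3 to 60 N. Pads are 19 mm wide; open, the fingers measure 117 mm over their backs; the gripper's body (75 mm by 190 mm) begins 51 mm behind the grasp point.
Start: joints at [-1.152, 0.321, -0.07, 1.45, 0.023, 1.371, -0.057], TCP at [0.256, 0.597, 0.184] pointing down, gripper open.
Joint ranges: [-2.86, 2.86], [-0.3, 2.09], [-1.38, 1.24], [0.06, 2.45], [-1.56, 4.7], [0.09, 2.05], [-2.69, 2.69]. Speed limits (rad/s): [2.57, 2.57, 3.14, 3.14, 3.14, 3.14, 3.14].

## Interface

Orientations are given as a rotation vector (axis times angle).
In Python, from bench import ctrl, get_image, job gives the robot as it stands.
- The arm moves only by the shell command python3 -m crank 'ROWS' [FORCE]. ROWS is JSON, a list that holds one entry, the list of rows, each a list of 5 numbers: the shift along the tool's x, y, z in mm, then the turn about the tool's z in rad, then the closure, from -1 (fully open) to 1 (shut), so that 0 is half open. A call has 1 to 10 rows; each row shifts and turns the commanded pose from where the row before left it, along the tool's axes as they then stand; what a row does not reach is not made up. A row lasts 1/12 s, in which the tool goes at most 41.7 mm and 7.16 degrees, less where a joint would pass 70% of its speed; a pose out of reach is approached as far as the arm can. A call with a gripper value outside its range is refused whole. The fingers move at their own pace and stop on an object; FORCE is the grip in N (left out, the last holds). Time passes only in rows, so rows that do not move let the fingers close. It gives the time, the measured TCP pose, the force, the opening and the grip force at its end, in the units of the state.
- ctrl.get_state(): the state, without advancing time (a new reading comes with each control period).
- get_image(name): name is "scene" or "side" or "wrist"; returns a dict with "pixels" (420x560x3 uint8, red, green, blue), "fx", "fy", "cx", "cy" (pixels), "k1" (the pictures are not rectified: a ray, as slopes to the right and down, at radius r is drawn at 1 + k1 r^2 times it, then the intrinsics apply), "T" (4x4, takes a point from camera to world coordinates); the wrist camera has in their place "T_tool_cam" (4x4, takes a point from camera to tool coordinates, whose origin is the TCP and whose axes are the flange's). Camera axes: x right, y down, z forward; pixel columns grow to the right and rows downward; lengths in m; the calibration is good to about 2 mm. A picture is of the moment at which its call begins: read the wrist's pose just before it. There is no depth.
- job.close_job(): hands the job in; it is judged then, once.
The state is a dict: "time": time; "joint_positions": joint angles; "qd": joint speeds; "joint_torque": joint torques, N m; "position": TCP position; "tool_rot": TCP orientation; "ft_force": force on the tool from outside, world axes, zero at the start; "torque": the same for the moment, N m; "grip_width": opening from 0.0 (shut) to 1.0 (fully open); "grip_force": force on a finger pad.
Only numpy, scipy, OpenCV 4.12 (cv2) and the standard library are available. Lean on these libraries where they do the work, as an engineer would, in place of code of your own. Each camera call takes 0.05 s, during which the arm holds its last target. There are 200 camera calls.

## Task

Take the lift handle with the red sleeve off its wooden rest and fit it to the screen-printing unit: pinch its two spring buttons flush, slide the tube into the receiver so that the receiver's mouth rides over the buttons, then push it gently on until both buttons pop out through the receiver's side holes. Do not force the handle or the gripper against the receiver, do not drop the handle on the table, and leave the other things on the table where they are.

Things in the scene. Friction and masses are not known exactly. Their poses are not given: they have to be found in the camera images.
- handle_buttons (a point): Lift handle, on the tube's axis midway between its two brass spring buttons. Aluminium tube 22 x 22 mm, level on a wooden rest, nose roughly away from the robot. x along the tube to the nose, y across (a button on the +y and on the -y side at x = 0), z up. Bare tube from 55 mm behind to 46 mm ahead; tail 150 mm behind. Mass 0.17 to 0.27 kg, balanced about 65 mm behind this point.
- handle_nose (a point): Tip of the handle's black end plug, on its axis 60 mm ahead of handle_buttons; the plug tapers over its last 14 mm from 22 x 22 to 14 x 14 mm.
- handle_sleeve (a point): Centre of the handle's red sleeve, 30 x 30 mm in section, 95 mm long, 102.5 mm behind handle_buttons on the same axis; same axes. Held by the receiver alone with the nose in, the handle hangs tail-low by about 3 degrees through the play, and pushed on like that it binds: hold it level and in line while pushing.
- rest: Fixed wooden rest of the handle, 185 x 70 mm board, 12 mm thick, with two notched blocks 14 mm thick, 48 mm wide, which hold the handle's axis 52 mm above the table; one block stands about 34 mm ahead of the buttons, one about 100 mm behind. Origin on the table below the buttons (within 4 mm), x towards the nose.
- press: The screen-printing unit, fixed: white bed 400 x 440 mm, 18 mm high, starting 60 mm beyond the receiver's mouth, with an aluminium screen frame, hinge clamps at the far side and a green bar at the front, 72 mm high, 105 mm beyond the mouth, that carries the receiver. Origin on the table below the mouth, x into the receiver.
- receiver_mouth (a point): Centre of the mouth of the receiver: dark steel square tube, 24 x 24 mm inside (1 mm play round the handle each side), wall 2.5 mm, 105 mm long, level, axis 55 mm above the table, fixed to the green bar in front of the screen frame. x points into the receiver (away from the robot), y across, z up. Mouth edge square: a button standing out jams on it. In front of it is only the table.
- receiver_holes (a point): On the receiver's axis midway between its two round snap holes, 25 mm inside the mouth, in its +y and -y walls; 13 mm in diameter; axes as receiver_mouth. Once popped through, the buttons stop the handle from going further in or out (1.5 mm of play each way) and their tips show 2.5 mm beyond the receiver's sides.
- button_left (a joint): The +y button: how far it is pressed in m: 0 out, 0.0065 to 0.007 flush with the tube, about 0.006 inside the receiver. 10 mm in diameter with a domed tip of 5 mm radius, 7 mm proud when out (36 mm over both tips); spring 2 N when out, 5 N when flush.
- button_right (a joint): The -y button, same measure. To enter, a button must be held flush by its rear half while the mouth's edge comes over its front half. With the edge within 2 mm of the tip's centre it stays down when let go, and a push on the handle then drives it in; if the pads cover the whole button, the edge meets the pads first and the button springs out again when let go.
- squeegee: Squeegee with a wooden back and green blade, 150 mm long, in a grey tray 150 x 200 mm, 22 mm high; its origin under its middle. A bystander.
- tape: Roll of brown tape lying flat, 100 mm across, 48 mm high; origin at its foot. A bystander.
- ink_red: Ink jar with a red lid, 72 mm across, 85 mm high; origin at its foot. A bystander.
- ink_blue: Ink jar with a blue lid, 72 mm across, 85 mm high; origin at its foot. A bystander.
- spatula: Spatula, 200 mm long, lying flat near the robot; origin under its middle. A bystander.
- wrench: Wrench, 150 mm long, lying flat; origin under its middle. A bystander.
- scraper: Small white scraper with a wooden grip, about 85 mm long; origin under it. A bystander.

How it is judged:
On the way:
1. the handle is in the receiver with both buttons pressed in at the mouth (x of handle_buttons in the frame of receiver_mouth between -0.006 and 0.018 m and y of handle_buttons in the frame of receiver_mouth between -0.003 and 0.003 m and z of handle_buttons in the frame of receiver_mouth between -0.004 and 0.004 m and value of joint each of button_left, button_right above 0.0035 m), for 0.1 s.
At the end, for the whole second after the job is handed in: The handle sits in the receiver, its axis within 4.5 degrees of the receiver's, the button axis within 4 mm of the holes along the receiver, 3 mm sideways and 4 mm in height; both buttons have popped out through the holes (pressed less than 2.5 mm) and are at rest (x of handle_buttons in the frame of receiver_holes between -0.004 and 0.004 m and y of handle_buttons in the frame of receiver_holes between -0.003 and 0.003 m and z of handle_buttons in the frame of receiver_holes between -0.004 and 0.004 m and angle between the x axis of handle_buttons and the x axis of receiver_holes, either way round below 0.08 rad and value of joint each of button_left, button_right below 0.0025 m and velocity of joint each of button_left, button_right below 0.02 m/s); the robot touches nothing.
It fails at once if the handle is forced against the receiver (more than 80 N) (contact force between handle and press above 80 N).
It fails at once if the gripper or arm is forced against the printing unit (more than 40 N) (contact force between any of the arm, the fingers and press above 40 N).
It fails at once if the handle is dropped to the table (height (world z) of handle_buttons below 0.025 m).
It fails at once if another thing on the table is displaced by more than 25 mm (distance of any of squeegee, tape, ink_red, ink_blue, spatula, wrench, scraper from where it was at the start of the episode above 0.025 m).
It also fails if it takes over 61 s, if anything falls off the work surface, if the arm or the gripper's body presses on something with over 40 N, if the wrist force passes 120 N, or if a joint passes its speed limit or range.

## Working session

There is one attempt and no reset: what is moved stays moved. The work goes in short steps, Python scripts to look and compute and a shell command to move; the robot and the scene stay as the last step left them, time stands still between calls to the robot, and variables do not carry over. Pictures are saved under pics/ and viewed, at most 10 in all, crops included, and the job is handed in when it is done.

```bash
ls; mkdir -p pics; cat > h.py <<'E'
import numpy as np, cv2
from scipy.spatial.transform import Rotation as R
from bench import ctrl, get_image, job
def snap(name,tag):
    s=ctrl.get_state(); im=get_image(name)
    if 'T' not in im:
        T=np.eye(4);T[:3,:3]=R.from_rotvec(s['tool_rot']).as_matrix();T[:3,3]=s['position']
        im['T']=T@im['T_tool_cam']
    np.save(f'pics/{tag}.npy',im,allow_pickle=True)
    cv2.imwrite(f'pics/{tag}.png',im['pixels'][:,:,::-1]); return im
def load(tag): return np.load(f'pics/{tag}.npy',allow_pickle=True).item()
def ray(im,u,v):
    K=np.array([[im['fx'],0,im['cx']],[0,im['fy'],im['cy']],[0,0,1.]])
    p=cv2.undistortPoints(np.array([[[u,v]]],float),K,np.array([im['k1'],0,0,0.]))[0,0]
    d=im['T'][:3,:3]@np.array([p[0],p[1],1]); return im['T'][:3,3],d
def atz(im,u,v,z):
    o,d=ray(im,u,v); return o+d*(z-o[2])/d[2]
def proj(im,P):
    q=np.linalg.inv(im['T'])@np.append(P,1); x,y=q[0]/q[2],q[1]/q[2]; k=1+im['k1']*(x*x+y*y)
    return np.array([im['fx']*x*k+im['cx'],im['fy']*y*k+im['cy']])
def tri(obs):
    A=np.zeros((3,3));b=np.zeros(3)
    for im,u,v in obs:
        o,d=ray(im,u,v);d/=np.linalg.norm(d);M=np.eye(3)-np.outer(d,d);A+=M;b+=M@o
    return np.linalg.solve(A,b)
E
python3 - <<'E'
from h import *
s=ctrl.get_state();print(s)
for n in ['scene','side','wrist']:
    im=snap(n,n+'0');print(n,np.round(im['T'],3).tolist(),im['fx'],im['k1'])
    if n=='wrist':print(np.round(im['T_tool_cam'],3).tolist())
a=np.hstack([cv2.imread(f'pics/{n}0.png') for n in ['scene','side']])
cv2.imwrite('pics/ab.png',cv2.resize(a,(800,300)))
E
```

```text
pics
{'time': 0.0, 'joint_positions': array([-1.15188309,  0.32184726, -0.07011865,  1.45167419,  0.022623  ,
        1.37075656, -0.05688096]), 'qd': array([-1.06101941e-03, -1.74177015e-03,  2.96737852e-04, -1.76729186e-03,
       -4.52783398e-04, -3.83211396e-05, -2.24697931e-03]), 'joint_torque': array([ 1.85775007e-04, -4.91292751e+01, -4.03902456e-01, -3.12518835e+01,
       -6.39309967e-02,  4.43001674e-02,  2.03352815e-04]), 'position': array([0.25579647, 0.59688511, 0.18314648]), 'tool_rot': array([-6.31357671e-01, -3.07721512e+00,  2.94878094e-03]), 'ft_force': array([-0.56669369, -0.3942658 , -0.11100163]), 'torque': array([-0.01788638, -0.06128568,  0.00221168]), 'grip_force': 0.0, 'grip_width': 1.0011332651559193}
scene [[0.593, 0.547, -0.591, 1.232], [0.805, -0.419, 0.421, -0.533], [-0.018, -0.725, -0.688, 0.956], [0.0, 0.0, 0.0, 1.0]] 419.1379641461014 -0.1273476022510869
side [[-0.999, -0.033, 0.019, 0.434], [-0.036, 0.644, -0.764, 1.312], [0.013, -0.764, -0.645, 1.165], [0.0, 0.0, 0.0, 1.0]] 536.20045902082 0.004874445931936258
wrist [[0.393, 0.881, 0.262, 0.182], [0.92, -0.376, -0.114, 0.628], [-0.002, 0.285, -0.958, 0.383], [0.0, 0.0, 0.0, 1.0]] 293.4986211960368 -0.043318003755476196
[[0.001, -0.958, -0.285, 0.08], [1.0, 0.001, -0.0, -0.001], [0.0, -0.285, 0.958, -0.2], [0.0, 0.0, 0.0, 1.0]]
```

View pics/scene0.png

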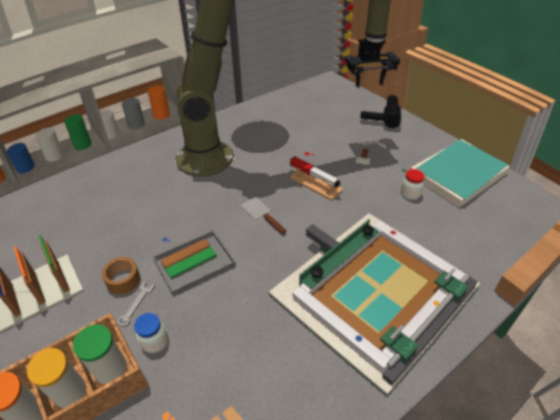

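View pics/side0.png

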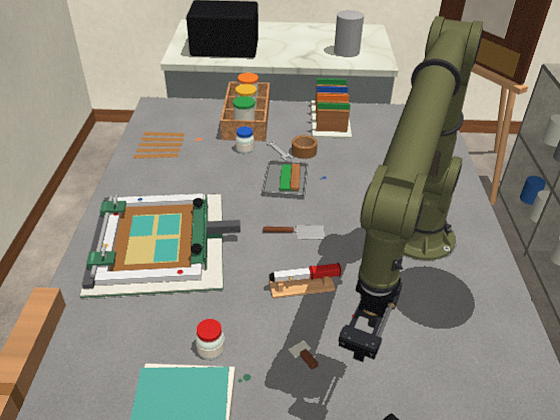

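The scene view shows the handle from red (300,165) to nose (341,185) and the receiver mouth near (309,231). In the side view the handle runs from (341,270) to (273,279), with the mouth near (240,226).

```bash
python3 - <<'E'
from h import *
a,b=load('scene0'),load('side0')
for z,A,B in [(.052,(338,183),(275,277)),(.052,(296,161),(341,269)),(.055,(309,231),(240,226)),(.055,(338,247),(207,229))]:
    print(atz(a,*A,z),atz(b,*B,z),tri([(a,*A),(b,*B)]))
for t,bx in [('scene0',(270,140,90,130)),('side0',(190,200,170,110))]:
    x,y,w,h=bx; im=cv2.imread(f'pics/{t}.png')[y:y+h,x:x+w]; f=4
    cv2.imwrite(f'pics/{t}c.png',cv2.resize(im,None,fx=f,fy=f,interpolation=cv2.INTER_CUBIC))
E
```

```text
[0.47014486 0.25768426 0.052     ] [0.46050776 0.25342392 0.052     ] [0.46460356 0.25717338 0.05210676]
[0.28752107 0.22160861 0.052     ] [0.27050113 0.21231221 0.052     ] [0.27785742 0.22084488 0.0531992 ]
[0.5851221  0.03672773 0.055     ] [0.57894511 0.04125743 0.055     ] [0.58075751 0.03862765 0.05151005]
[0.68446772 0.06244618 0.055     ] [0.68063633 0.06077416 0.055     ] [0.68230918 0.0620566  0.05488116]
```

```bash
python3 -m crank '[[[-26.7,-27.1,0,0,-1],[-26.7,-27.1,0,0,-1],[-26.7,-27.1,0,0,-1],[-26.7,-27.1,0,0,-1],[-26.7,-27.1,0,0,-1],[-26.7,-27.1,0,0,-1],[-26.7,-27.1,0,0,-1],[-26.7,-27.1,0,0,-1],[-26.7,-27.1,0,0,-1],[-26.7,-27.1,0,0,-1]]]'
python3 -m crank '[[[0,0,0,-0.12,-1],[0,0,0,-0.12,-1],[0,0,0,-0.12,-1],[0,0,0,-0.12,-1],[0,0,0,-0.12,-1],[0,0,0,0,-1],[0,0,0,0,-1]]]'
python3 - <<'E'
from h import *
im=snap('wrist','w1'); s=ctrl.get_state(); print(s['position'],s['tool_rot'],s['joint_positions'])
cv2.imwrite('pics/w1b.png',cv2.resize(cv2.imread('pics/w1.png'),(800,600),interpolation=cv2.INTER_CUBIC))
E
```

```text
time: 0.98
position: [0.3949, 0.2413, 0.1842]
tool_rot: [-0.631, -3.077, -0.0]
ft_force: [1.5, 0.4, 0.1]
grip_width: 1.001
grip_force: 0.0
time: 1.57
position: [0.3946, 0.2431, 0.1841]
tool_rot: [0.301, -3.127, 0.0]
ft_force: [-0.3, 0.3, 0.2]
grip_width: 1.002
grip_force: 0.0
[0.39460444 0.24320813 0.18417769] [ 3.01112349e-01 -3.12703940e+00  3.29195966e-05] [-0.82501451 -0.08414827  0.20419261  1.89792171  0.01753948  1.32620284
  1.1370167 ]
```

View pics/w1b.png

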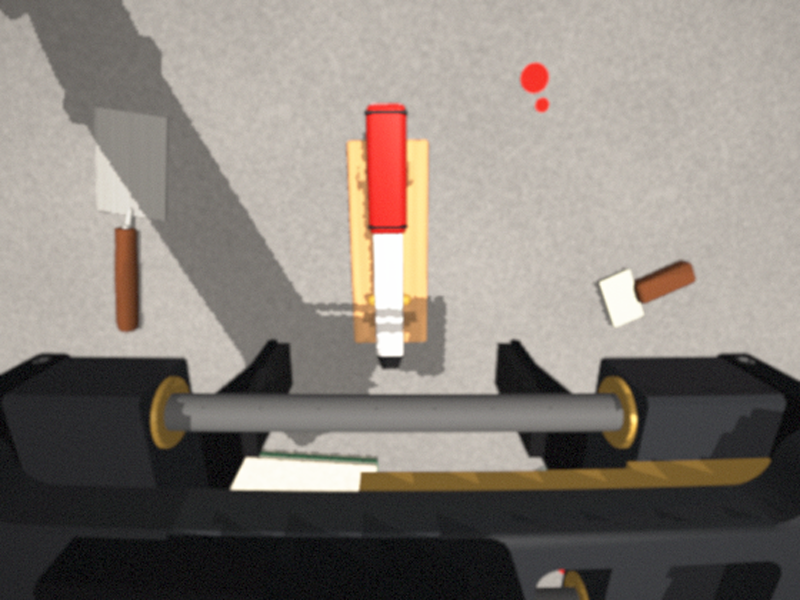

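The wrist view (800x600) shows the handle nearly upright: tail at (386,105), sleeve front at (387,231), buttons at about (372,299) and (407,299), and nose at (390,365).

```bash
python3 - <<'E'
from h import *
im=load('w1');p=im['pixels'].astype(int)
red=(p[:,:,0]>120)&(p[:,:,1]<80)&(p[:,:,2]<80)
pts=[]
for r in range(80,158,3):
    c=np.where(red[r,240:300])[0]+240; pts.append(atz(im,(c[0]+c[-1])/2,r,.067)[:2])
pts=np.array(pts);m=np.polyfit(pts[:,0],pts[:,1],1);print('red fit',m,np.degrees(np.arctan(m[0])),np.std(np.polyval(m,pts[:,0])-pts[:,1]))
for n,u,v,z in [('tail',386,105,.067),('sleevefront',387,231,.067),('tube',388.5,260,.063),('btL',370,299,.052),('btR',408,299,.052),('nose',390,366,.059)]:
    P=atz(im,u*.7,v*.7,z);print(n,P.round(4),np.polyval(m,P[0]).round(4))
g=cv2.imread('pics/w1.png')[150:265,225:320];cv2.imwrite('pics/c1.png',cv2.resize(g,None,fx=5,fy=5,interpolation=cv2.INTER_CUBIC))
E
```

```text
red fit [0.20364062 0.15858809] 11.510360975405725 0.000188250078534773
tail [0.2732 0.2148 0.067 ] 0.2142
sleevefront [0.36   0.2321 0.067 ] 0.2319
tube [0.3825 0.2376 0.063 ] 0.2365
btL [0.4201 0.2291 0.052 ] 0.2441
btR [0.414 0.26  0.052] 0.2429
nose [0.4735 0.2563 0.059 ] 0.255
```

View pics/c1.png

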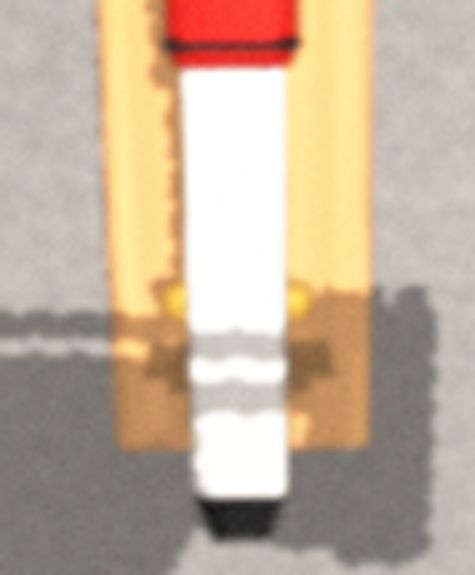

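The crop shows the buttons at full-image pixels (260.2,209.8) and (284.8,209.6), the sleeve front at row 163.6, and the tube centre running from (271.9,164) to (273,249).

```bash
cat > fit.py <<'E'
from h import *
from scipy.optimize import least_squares
def fit(im,obs,z0=.052,freez=False,x0=(.41,.243,.2)):
    def P(q,l):
        c,s=np.cos(q[2]),np.sin(q[2]);z=q[3] if freez else z0
        return np.array([q[0]+c*l[0]-s*l[1],q[1]+s*l[0]+c*l[1],z+l[2]])
    f=lambda q:np.concatenate([proj(im,P(q,l))-np.array(uv) for l,uv in obs])
    r=least_squares(f,list(x0)+([z0] if freez else []),x_scale=[.1,.1,.1]+([.1] if freez else []));return r.x,r.fun.reshape(-1,2).round(2)
E
python3 - <<'E'
from fit import *
im=load('w1')
mm=lambda *a:np.array(a)/1000
obs=[(mm(0,15,0),(284.8,209.7)),(mm(0,-15,0),(260.2,209.8)),
(mm(-55,15,15),(225+294/5,150+67/5)),(mm(-55,-15,15),(225+175/5,150+67/5)),
(mm(46,11,11),(225+289/5,150+497/5)),(mm(46,-11,11),(225+193/5,150+501/5)),
(mm(60,7,7),(225+272/5,150+537/5)),(mm(60,-7,7),(225+212/5,150+539/5)),(mm(-150,0,15),(386*.7,105*.7))]
print(im['T'][:3,:3]@[0,0,1])
# which side is +y: 
for fz in (False,True):
    print(*fit(im,obs,freez=fz))
E
```

```text
[ 0.2797902   0.05480787 -0.95849546]
[0.41738734 0.2450145  0.20575111] [[ 0.52 -0.22]
 [-0.2  -0.  ]
 [ 1.82  1.63]
 [-2.08  1.99]
 [-0.41 -0.36]
 [ 0.37 -0.94]
 [-0.29  0.79]
 [ 0.25  0.52]
 [ 0.04 -2.88]]
[0.41818721 0.24513949 0.20578175 0.04871257] [[ 0.4  -0.39]
 [-0.08 -0.17]
 [ 1.68  1.92]
 [-1.93  2.28]
 [-0.5  -0.9 ]
 [ 0.46 -1.48]
 [-0.36  0.17]
 [ 0.29 -0.09]
 [ 0.06 -1.5 ]]
```

```bash
python3 -m crank '[[[-12.1,-2.7,0,-0.013,-1],[0,0,30,0,-1],[0,0,30,0,-1],[0,0,30,0,-1],[0,0,10,0,-1],[0,0,0,0,-1],[0,0,0,0,-1]]]'
python3 - <<'E'
from h import *
im=snap('wrist','w2'); s=ctrl.get_state(); print(s['position'],s['tool_rot'],proj(im,s['position']),proj(im,s['position']+[0,0,.019]))
g=cv2.imread('pics/w2.png')[130:330,150:410];cv2.imwrite('pics/w2b.png',cv2.resize(g,None,fx=3,fy=3,interpolation=cv2.INTER_CUBIC))
E
```

```text
time: 2.2
position: [0.4074, 0.2431, 0.0848]
tool_rot: [-0.325, 3.125, -0.0]
ft_force: [-0.2, -0.2, 0.5]
grip_width: 1.0
grip_force: 0.0
[0.40815223 0.24362637 0.08581014] [-3.24994973e-01  3.12276204e+00  1.76455732e-03] [275.1065783  234.90332377] [275.11281881 245.67235302]
```

View pics/w2b.png

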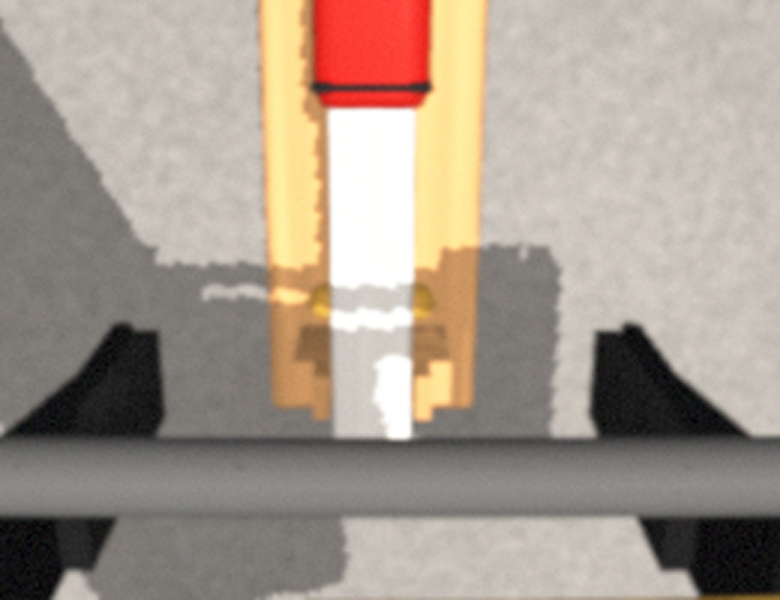

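The close wrist view shows the buttons at crop (320,301) and (424,300), i.e. image (256.7,230.3) and (291.3,230). The tube centreline runs from crop (371,110) to (372,430).

```bash
python3 - <<'E'
from h import *
im=load('w2');s=ctrl.get_state();Rm=R.from_rotvec(s['tool_rot']).as_matrix()
print('tool x deg',np.degrees(np.arctan2(Rm[1,0],Rm[0,0]))-180)
for n,u,v,z in [('b',256.7,230.3,.052),('b',291.3,230,.052),('t',150+371/3,130+110/3,.063),('t',150+372/3,130+430/3,.063),('s',150+372/3,130,.067),('sf',150+372/3,130+105/3,.067)]:
    P=atz(im,u,v,z);print(n,P,(Rm.T@(P-s['position'])*1000).round(1))
E
```

```text
tool x deg -348.1169551817103
b [0.42071947 0.23032296 0.052     ] [ -9.5 -15.6  33.8]
b [0.41439262 0.25899023 0.052     ] [-9.2 13.7 33.8]
t [0.36304537 0.23299535 0.063     ] [46.4 -1.1 22.7]
t [0.45172723 0.25186895 0.063     ] [-44.3  -0.9  22.9]
s [0.33638821 0.2276698  0.067     ] [73.6 -0.9 18.7]
sf [0.3611616  0.23287208 0.067     ] [48.2 -0.9 18.7]
```

```bash
python3 -m crank '[[[1.2,-1,25,0,-1],[0,0,25,0,-1],[0,0,2.8,0,-1],[0,0,0,0,-1],[0,0,0,0,0],[0,0,0,0,0],[0,0,0,0,0]]]' 20
python3 - <<'E'
from h import *
im=snap('wrist','w3'); s=ctrl.get_state(); print(s['position'],s['grip_width'])
g=cv2.imread('pics/w3.png')[160:310,180:370];g=cv2.convertScaleAbs(g,alpha=1,beta=0)
g=(255*(g/255.)**.6).astype('uint8')
cv2.imwrite('pics/w3b.png',cv2.resize(g,None,fx=4,fy=4,interpolation=cv2.INTER_CUBIC))
E
```

```text
time: 2.83
position: [0.4074, 0.2426, 0.0332]
tool_rot: [-0.326, 3.122, 0.003]
ft_force: [-0.1, 0.3, -0.4]
grip_width: 0.857
grip_force: 0.0
[0.40712692 0.24246145 0.03290464] 0.8086872676968071
```

View pics/w3b.png

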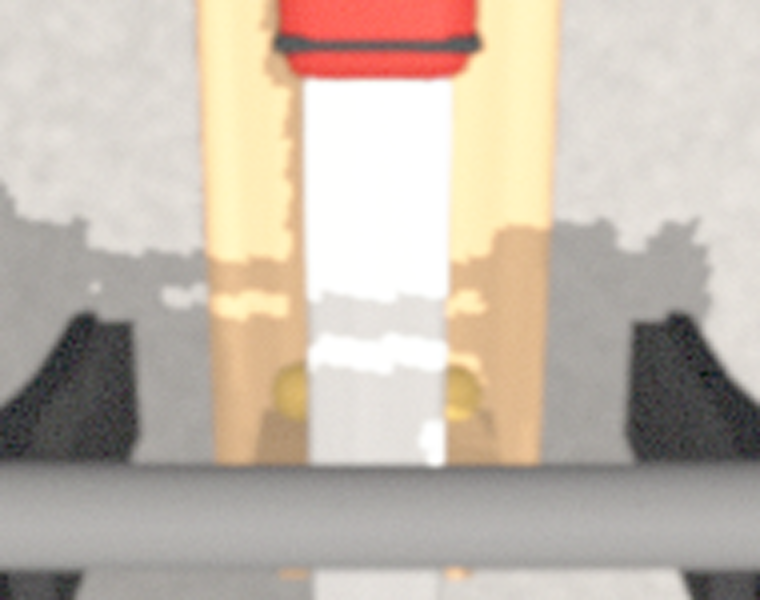

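```bash
python3 - <<'E'
from h import *
im=load('w3');T=im['T_tool_cam']
im2=dict(im);im2['T']=T
for w in (35,):
  for x in (9.5,0,-9.5):
    for z in (0,-10,-19,-30,-40):
        p=proj(im2,np.array([x,w,z])/1000);print(x,z,((p-[180,160])*4).round(0))
for u,v in [(180+291/4,160+391/4),(180+461/4,160+391/4)]:
    print(atz(im2,u,v,-.019)*1000)
print('nb sleeve',atz(im2,180+375/4,160+78/4,-.034)*1000, 'tube axis',atz(im2,180+376/4,160+90/4,-.030)*1000,atz(im2,180+376/4,160+450/4,-.030)*1000)
E
```

```text
9.5 0 [572. 244.]
9.5 -10 [581. 263.]
9.5 -19 [590. 282.]
9.5 -30 [602. 308.]
9.5 -40 [614. 334.]
0 0 [570. 293.]
0 -10 [579. 314.]
0 -19 [587. 335.]
0 -30 [599. 364.]
0 -40 [611. 392.]
-9.5 0 [567. 341.]
-9.5 -10 [576. 364.]
-9.5 -19 [584. 387.]
-9.5 -30 [596. 417.]
-9.5 -40 [607. 448.]
[-10.27695591 -14.83916074 -19.        ]
[-10.25689095  14.05147054 -19.        ]
nb sleeve [ 46.73928551  -0.46980526 -34.        ] tube axis [ 44.13875612  -0.34016618 -30.        ] [-15.34411307  -0.35926875 -30.        ]
```

The fingers are still about 81% open, with their near edge at crop row 322. The buttons are at crop (291,391) and (461,391). I'll let the fingers close to half before trusting the overlap.

```bash
python3 -m crank '[[[0,0,0,0,0],[0,0,0,0,0],[0,0,0,0,0],[0,0,0,0,0],[0,0,0,0,0],[0,0,0,0,0]]]' 20
python3 - <<'E'
from h import *
im=snap('wrist','w4'); s=ctrl.get_state(); print(s['position'],s['grip_width'])
g=cv2.imread('pics/w4.png')[190:310,200:350]
g=(255*(g/255.)**.5).astype('uint8')
cv2.imwrite('pics/w4b.png',cv2.resize(g,None,fx=5,fy=5,interpolation=cv2.INTER_CUBIC))
E
```

```text
time: 3.38
position: [0.4061, 0.2417, 0.0314]
tool_rot: [0.326, -3.125, 0.0]
ft_force: [-0.3, -0.6, 0.4]
grip_width: 0.507
grip_force: 0.0
[0.40612206 0.24167505 0.03143814] 0.503026270513753
```

View pics/w4b.png

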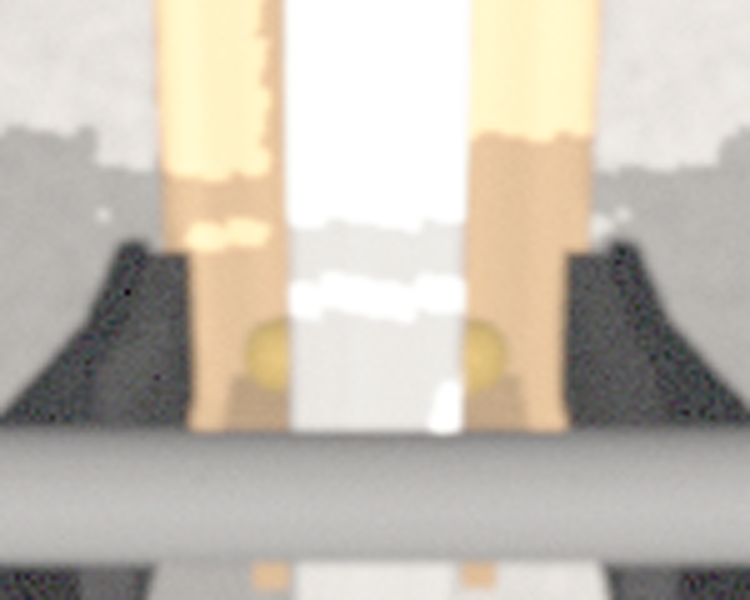

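At half opening the finger edges stay at crop row 250, with the buttons at (265,355) and (487,355). The lower fingers don't appear where I expect them, so I'll check the fingertip profile from the side and scene cameras in one mosaic.

```bash
python3 - <<'E'
from h import *
ss=ctrl.get_state();out=[];print(ss['position'])
Rm=R.from_rotvec(ss['tool_rot']).as_matrix()
for n,f in (('side',7),('scene',7)):
    im=snap(n,n+'5'); s=ctrl.get_state();print(s['position'])
    c=proj(im,ss['position']+[0,0,.02]);x,y=(c-[27,40]).astype(int)
    g=cv2.imread(f'pics/{n}5.png')[y:y+80,x:x+56];g=(255*(g/255.)**.6).astype('uint8')
    g=cv2.resize(g,None,fx=f,fy=f,interpolation=cv2.INTER_CUBIC)
    for l,col in [((0,0,0),(0,0,255)),((0,0,-.019),(0,255,0)),((.0095,0,0),(255,0,0)),((-.0095,0,0),(255,0,255))]:
        q=(proj(im,Rm@np.array(l)+ss['position'])-[x,y]+.5)*f; cv2.circle(g,tuple(int(k) for k in q),3,col,-1)
    print(n,x,y);out.append(g)
cv2.imwrite('pics/m5.png',np.hstack(out)[:600,:800])
E
```

```text
[0.40612206 0.24167505 0.03143814]
[0.40615367 0.24168856 0.03145629]
side 267 234
[0.40615598 0.24167026 0.03143073]
scene 294 135
```

View pics/m5.png

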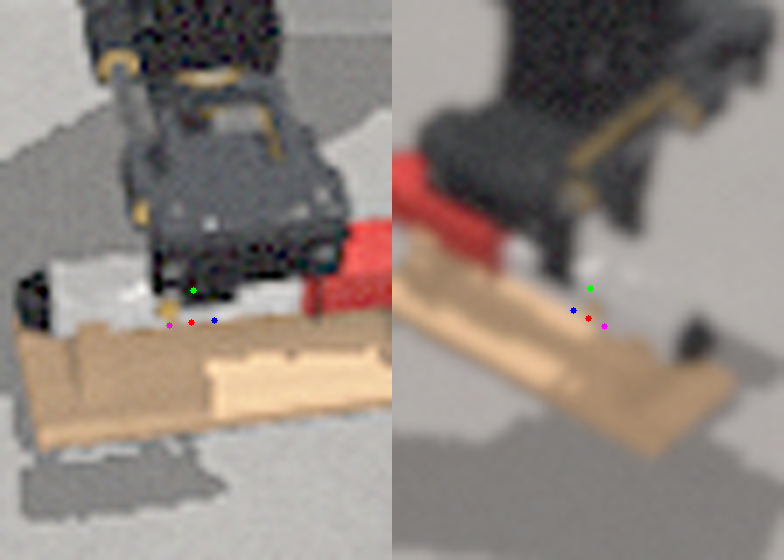

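```bash
python3 - <<'E'
from h import *
w=load('w4');sd=load('side5');sc=load('scene5');s=ctrl.get_state();Rm=R.from_rotvec(s['tool_rot']).as_matrix()
loc=lambda P:(Rm.T@(P-s['position'])*1000).round(1)
S=(300.6,276.9);F=(294.3,277.1)
for W in [(313.6,240.4),(318,239.5),(323.4,238.6)]:
    P=tri([(w,*W),(sd,*S)]);print(loc(P),P.round(3),(proj(w,P)-W).round(1),(proj(sd,P)-S).round(1))
for y in (22,28):
  for z in (0,-19,-30,-45):
    for x in (9.5,0): print(x,y,z,((proj(sd,Rm@np.array([x,y,z])/1000+s['position'])-[267,234])*7).round(0),((proj(sc,Rm@np.array([x,y,z])/1000+s['position'])-[294,135])*7+[392,0]).round(0))
# button tri in side
P=tri([(w,200+487/5,190+355/5),(sd,267+167/7,234+310/7)]);print('btn',P,loc(P))
for n,l in (('b+',(0,15,0)),):
    c,si=np.cos(.206),np.sin(.206);B=np.array([.4175-si*.016,.245+c*.016,.052]);print(loc(B),((proj(sd,B)-[267,234])*7).round(0))
E
```

```text
[ 11.5  24.4 -36.1] [0.39  0.263 0.067] [ 1.5 -2.6] [-0.6 -0.3]
[ 11.9  26.4 -37.4] [0.389 0.265 0.069] [ 0.7 -1.3] [-0.3 -0.1]
[ 12.2  28.9 -39.2] [0.388 0.267 0.071] [-0.1  0.2] [0. 0.]
9.5 22 0 [221. 356.] [597. 286.]
0 22 0 [199. 358.] [612. 294.]
9.5 22 -19 [223. 324.] [599. 256.]
0 22 -19 [200. 326.] [614. 264.]
9.5 22 -30 [224. 305.] [600. 238.]
0 22 -30 [201. 308.] [616. 246.]
9.5 22 -45 [226. 279.] [602. 214.]
0 22 -45 [203. 282.] [618. 222.]
9.5 28 0 [224. 367.] [604. 280.]
0 28 0 [202. 369.] [619. 288.]
9.5 28 -19 [226. 334.] [606. 250.]
0 28 -19 [203. 337.] [622. 258.]
9.5 28 -30 [228. 316.] [608. 233.]
0 28 -30 [204. 318.] [623. 240.]
9.5 28 -45 [229. 290.] [609. 209.]
0 28 -45 [206. 292.] [625. 216.]
btn [0.4145719  0.2586126  0.05384622] [-11.7  14.8 -22.4]
[-11.8  16.9 -20.6] [169. 318.]
```

```bash
python3 -m crank '[[[0,0,0,0,0.6],[0,0,0,0,0.6],[0,0,0,0,0.6],[0,0,0,0,0.6],[0,0,0,0,0.6],[0,0,0,0,0.6],[0,0,0,0,0.6],[0,0,0,0,0.6]]]' 3
python3 -c "
from h import *
for i in range(1):
    im=snap('wrist','w6');im=snap('side','side6');print(ctrl.get_state()['grip_width'])"
```

```text
time: 4.2
position: [0.4062, 0.2417, 0.0315]
tool_rot: [-0.326, 3.125, 0.0]
ft_force: [-0.3, 0.3, -1.0]
grip_width: 0.2
grip_force: 0.0
0.20012981315262715
```

```bash
for i in 1; do python3 -m crank '[[[0,0,1,0,0.6],[0,0,1,0,0.6],[0,0,0,0,0.6]]]';python3 -m crank '[[[0,0,1,0,0.6],[0,0,1,0,0.6],[0,0,0,0,0.6]]]'; python3 -m crank '[[[0,0,1,0,0.6],[0,0,1,0,0.6],[0,0,0,0,0.6]]]'; done | grep -E 'posi|ft'
```

```text
position: [0.406, 0.2416, 0.0292]
ft_force: [-0.7, 0.5, -0.7]
position: [0.406, 0.2416, 0.0272]
ft_force: [0.2, 0.2, 0.4]
position: [0.406, 0.2416, 0.0253]
ft_force: [-0.2, -0.2, -0.1]
```

```bash
(python3 -m crank '[[[0,0,1,0,0.6],[0,0,1,0,0.6],[0,0,0,0,0.6]]]';python3 -m crank '[[[0,0,1,0,0.6],[0,0,1,0,0.6],[0,0,0,0,0.6]]]') | grep -E 'posi|ft'
```

```text
position: [0.4062, 0.2417, 0.025]
ft_force: [-3.5, -2.0, 11.7]
position: [0.4062, 0.2418, 0.0248]
ft_force: [-9.4, -5.7, 25.9]
```

```bash
(python3 -m crank '[[[0,0,1,0,0.6],[0,0,1,0,0.6],[0,0,0,0,0.6]]]';python3 -m crank '[[[0,0,1,0,0.6],[0,0,0,0,0.6]]]') | grep -E 'posi|ft'
```

```text
position: [0.4063, 0.2419, 0.0246]
ft_force: [-12.9, -8.8, 40.2]
position: [0.4063, 0.2419, 0.0245]
ft_force: [-16.0, -10.3, 46.3]
```

The closed fingers only touched the tube top at a reported z of about 0.025, so the real fingertips sit about 38 mm above the reported TCP. I'll back off, open, and regrasp lower, stepping down carefully.

```bash
python3 -m crank '[[[0,0,-20,0,0.6],[0,0,0,0,-0.5],[0,0,0,0,-0.5],[0,0,0,0,-0.5],[0,0,0,0,-0.5],[-1.5,0,0,0,-0.5],[0,0,0,0,-0.5],[0,0,0,0,-0.5]]]'
python3 -m crank '[[[0,0,10,0,-0.5],[0,0,6,0,-0.5],[0,0,0,0,-0.5]]]'
```

```text
time: 6.63
position: [0.4074, 0.2418, 0.0379]
tool_rot: [0.326, -3.124, 0.001]
ft_force: [0.3, 0.3, -0.2]
grip_width: 0.644
grip_force: 0.0
time: 6.88
position: [0.4062, 0.2411, 0.0205]
tool_rot: [0.326, -3.122, 0.003]
ft_force: [-0.5, 0.1, -0.6]
grip_width: 0.739
grip_force: 0.0
```

```bash
(python3 -m crank '[[[0,0,8,0,-0.4],[0,0,0,0,-0.4]]]';python3 -m crank '[[[0,0,8,0,-0.4],[0,0,0,0,-0.4]]]';python3 -m crank '[[[0,0,6,0,-0.4],[0,0,0,0,-0.4],[0,0,0,0,-0.4],[0,0,0,0,-0.4]]]') | grep -vE 'time|rot'
```

```text
position: [0.4067, 0.2414, 0.013]
ft_force: [-0.8, 0.3, 0.1]
grip_width: 0.713
grip_force: 0.0
position: [0.4069, 0.2415, 0.0052]
ft_force: [-0.5, 0.2, 0.1]
grip_width: 0.702
grip_force: 0.0
position: [0.4077, 0.2421, 0.0005]
ft_force: [-0.8, -0.1, 0.3]
grip_width: 0.7
grip_force: 0.0
```

```bash
(python3 -m crank '[[[0,0,4,0,-0.4],[0,0,0,0,-0.2],[0,0,0,0,0]]]';python3 -m crank '[[[0,0,0,0,0.7],[0,0,0,0,0.7],[0,0,0,0,0.7],[0,0,0,0,0.7],[0,0,0,0,0.7],[0,0,0,0,0.7],[0,0,0,0,0.7],[0,0,0,0,0.7]]]' 3;python3 -m crank '[[[0,0,0,0,0.7],[0,0,0,0,0.7],[0,0,0,0,0.7],[0,0,0,0,0.7]]]') | grep -vE 'time|rot'
```

```text
position: [0.4075, 0.2419, -0.0037]
ft_force: [0.0, 0.7, 0.2]
grip_width: 0.623
grip_force: 0.0
position: [0.4075, 0.242, -0.0035]
ft_force: [-0.5, -0.0, 0.1]
grip_width: 0.323
grip_force: 2.6
position: [0.4076, 0.242, -0.0035]
ft_force: [0.4, -0.3, 0.6]
grip_width: 0.321
grip_force: 2.6
```

```bash
for k in 1; do python3 -m crank '[[[0,0,0,0,0.05],[0,0,0,0,0.05],[-1.2,0,0,0,0.05],[0,0,0,0,0.7],[0,0,0,0,0.7],[0,0,0,0,0.7],[0,0,0,0,0.7],[0,0,0,0,0.7],[0,0,0,0,0.7]]]'; python3 -m crank '[[[0,0,0,0,0.05],[0,0,0,0,0.05],[-1.2,0,0,0,0.05],[0,0,0,0,0.7],[0,0,0,0,0.7],[0,0,0,0,0.7],[0,0,0,0,0.7],[0,0,0,0,0.7],[0,0,0,0,0.7]]]'; python3 -m crank '[[[0,0,0,0,0.05],[0,0,0,0,0.05],[-1.2,0,0,0,0.05],[0,0,0,0,0.7],[0,0,0,0,0.7],[0,0,0,0,0.7],[0,0,0,0,0.7],[0,0,0,0,0.7],[0,0,0,0,0.7]]]'; done| grep -vE 'time|rot|ft'
```

```text
position: [0.409, 0.2423, -0.0035]
grip_width: 0.349
grip_force: 2.9
position: [0.4098, 0.2425, -0.0036]
grip_width: 0.35
grip_force: 3.0
position: [0.4113, 0.2428, -0.0035]
grip_width: 0.354
grip_force: 3.0
```

```bash
(python3 -m crank '[[[0,0,0,0,0.05],[0,0,0,0,0.05],[1.2,0,0,0,0.05],[0,0,0,0,0.9],[0,0,0,0,0.9],[0,0,0,0,0.9],[0,0,0,0,0.9],[0,0,0,0,0.9],[0,0,0,0,0.9],[0,0,0,0,0.9]]]' 50;python3 -m crank '[[[0,0,0,0,0.9],[0,0,0,0,0.9],[0,0,0,0,0.9]]]';python3 -m crank '[[[0,0,-10,0,0.9],[0,0,-15,0,0.9],[0,0,-15,0,0.9],[0,0,0,0,0.9],[0,0,0,0,0.9],[0,0,0,0,0.9]]]' )| grep -vE 'time|rot'
python3 -c "
from h import *
for n in ['wrist','side','scene']: snap(n,n+'7')
print(ctrl.get_state()['position'],ctrl.get_state()['torque'])
im=load('wrist7');print(im['pixels'][:,:,0][100:240:12,275])"
```

```text
position: [0.4097, 0.2425, -0.0036]
ft_force: [-0.7, -0.3, -0.8]
grip_width: 0.247
grip_force: 50.0
position: [0.41, 0.2424, -0.0036]
ft_force: [-0.8, -0.4, -1.5]
grip_width: 0.253
grip_force: 50.0
position: [0.4098, 0.2424, 0.0361]
ft_force: [-0.5, -0.5, -2.6]
grip_width: 0.249
grip_force: 50.0
[0.40930752 0.24199702 0.03556393] [ 0.06210157 -0.08935606  0.01283525]
[254 253 254 253 253 253 253 251 255 255 255 255]
```

```bash
(python3 -m crank '[[[0,0,-20,0,0.9],[0,0,-30,0,0.9],[0,0,-30,0,0.9],[0,0,-20,0,0.9],[0,0,-10,0,0.9]]]';python3 -m crank '[[[-11,-11,0,0,0.9],[-20,-21,0,0,0.9],[-21,-22,0,0,0.9],[-21,-22,0,0,0.9],[-21,-22,0,0,0.9],[-21,-22,0,0,0.9],[-21,-22,0,0,0.9],[-20,-21,0,0,0.9],[-11,-11,0,0,0.9],[-5,-5,0,0,0.9]]]';python3 -m crank '[[[0,0,0,0,0.9],[0,0,0,0,0.9],[0,0,0,0,0.9],[0,0,0,0,0.9]]]' )| grep -vE 'time'
python3 - <<'E'
from h import *
im=snap('wrist','w8'); s=ctrl.get_state(); print(s['position'],s['tool_rot'])
M=np.array([.581,.0386,.07]);print(proj(im,M),proj(im,M+[.1,.022,0]))
g=cv2.imread('pics/w8.png')[100:300,150:400];g=(255*(g/255.)**.6).astype('uint8')
cv2.imwrite('pics/w8b.png',cv2.resize(g,None,fx=3,fy=3,interpolation=cv2.INTER_CUBIC))
E
```

```text
position: [0.4112, 0.2433, 0.1489]
tool_rot: [-0.326, 3.121, 0.003]
ft_force: [0.9, 0.1, -2.8]
grip_width: 0.245
grip_force: 50.0
position: [0.6163, 0.0997, 0.1445]
tool_rot: [0.32, -3.123, 0.004]
ft_force: [-0.1, -0.1, -2.3]
grip_width: 0.251
grip_force: 50.0
position: [0.6141, 0.1046, 0.1463]
tool_rot: [0.33, -3.124, -0.002]
ft_force: [-1.1, 0.1, -3.4]
grip_width: 0.25
grip_force: 50.0
[0.61437695 0.10442753 0.1465532 ] [ 3.29663671e-01 -3.12402600e+00 -1.53080370e-03]
[213.21654331 156.93725524] [219.66184486 256.3114033 ]
```

View pics/w8b.png

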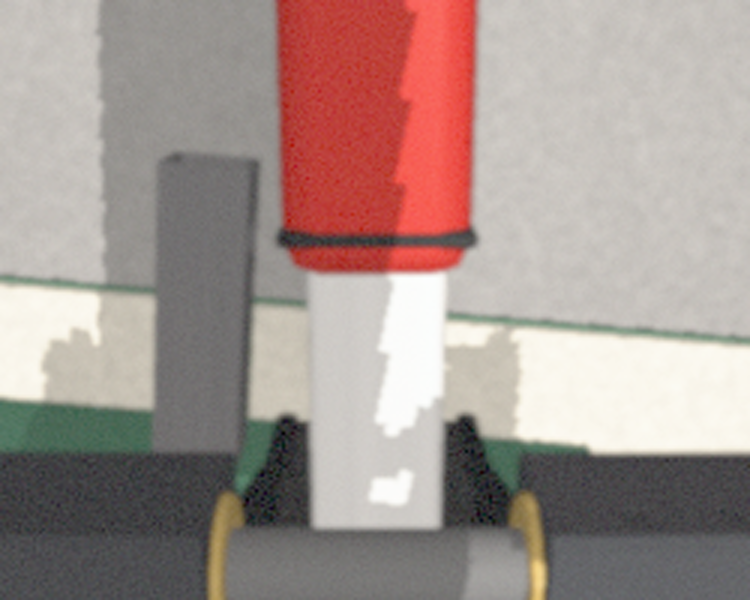

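The raised wrist view shows the receiver mouth's top edge at crop row about 160, columns 159 to 249. Its top edges run down to 153 and 240 at row 450, and the bed front edge goes from (0,277) to (750,340). The held tube is centred at column 376.5.

```bash
python3 - <<'E'
from h import *
im=load('w8');s=ctrl.get_state();Rm=R.from_rotvec(s['tool_rot']).as_matrix()
print('tool yaw',np.degrees(np.arctan2(-Rm[1,0],-Rm[0,0])), 'tilt',Rm[:,2])
loc=lambda P:(Rm.T@(P-s['position'])*1000).round(1)
f=lambda u,v,z:atz(im,150+(u-1)/3,100+(v-1)/3,z)
for n,a,b,z in [('L',(159,165),(153,450),.0695),('R',(249,165),(240,450),.0695),('bed',(750,340),(0,277),.018),('mouth',(249,160),(159,160),.0695)]:
    A,B=f(*a,z),f(*b,z);d=B-A;print(n,A.round(4),B.round(4),np.degrees(np.arctan2(d[1],d[0])),loc(A),loc(B))
M=f(204,160,.0695);print('M',M)
# handle in tool frame: axis z estimate -0.056; top tube z -.067
im2=dict(im);im2['T']=im['T_tool_cam']
h=lambda u,v,z:(atz(im2,150+(u-1)/3,100+(v-1)/3,z)*1000).round(1)
print('tube',h(308,275,-.067),h(445,275,-.067),h(312,525,-.067),h(441,525,-.067),'sleeve front',h(376,270,-.067),h(280,60,-.071),h(474,60,-.071))
E
```

```text
tool yaw 12.047720514730573 tilt [-3.21573927e-04  9.46085401e-04 -9.99999501e-01]
L [0.581  0.0285 0.0695] [0.678  0.0401 0.0695] 6.872883433585608 [ 48.5 -67.4  77. ] [-48.8 -76.2  77. ]
R [0.5752 0.0561 0.0695] [0.6716 0.0695 0.0695] 7.9306271728838595 [ 48.4 -39.2  77. ] [-48.7 -46.2  77. ]
bed [0.6083 0.2549 0.018 ] [ 0.6446 -0.037   0.018 ] -82.90530817199847 [-25.5 148.3 128.7] [-1.000e-01 -1.447e+02  1.284e+02]
mouth [0.5737 0.0558 0.0695] [0.5795 0.0282 0.0695] -78.08088210524662 [ 49.9 -39.1  77. ] [ 50.  -67.3  77. ]
M [0.5765859  0.04203431 0.0695    ]
tube [ 47.7 -10.3 -67. ] [ 47.8  11.  -67. ] [  4.2 -10.6 -67. ] [  4.2  11.3 -67. ] sleeve front [ 48.5   0.3 -67. ] [ 79.9 -13.3 -71. ] [ 79.9  14.1 -71. ]
```

```bash
python3 - <<'E'
from h import *
for t,lo,hi in (('w2',60,154),('w3',110,164),('w8',5,175),('wrist7',5,175)):
    im=load(t);im2=dict(im);im2['T']=im['T_tool_cam'];p=im['pixels'].astype(float)
    out=[]
    for r in range(lo,hi,3):
        sat=p[r,:,0]-p[r,:,1:].max(1); sat=np.clip(sat,0,None)
        m=sat[200:350]>60
        if m.sum()<15: continue
        c=np.where(m)[0]; c0,c1=c[0]+200,c[-1]+200
        # subpixel at threshold 60
        l=c0-(sat[c0]-60)/(sat[c0]-sat[c0-1]); rr=c1+(sat[c1]-60)/(sat[c1]-sat[c1+1])
        ra=[ray(im2,u,r)[1] for u in (l,rr)]
        k=.030/(ra[1][1]/-ra[1][2]*-1 - ra[0][1]/-ra[0][2]*-1)  # height below cam at which width=30
        o=im2['T'][:3,3]; z=o[2]+k; x=o[0]+k*ra[0][0]/ra[0][2]
        out.append((x*1000,z*1000,(o[1]+k*(ra[0][1]/ra[0][2]+ra[1][1]/ra[1][2])/2)*1000))
    a=np.array(out)[2:-6]; f=np.polyfit(a[:,0],a[:,1],1); g=np.polyfit(a[:,0],a[:,2],1)
    print(t,len(a),'pitch deg',np.degrees(np.arctan(f[0])),'z at x=95',np.polyval(f,95),'yaw',np.degrees(np.arctan(g[0])),'y at -8',np.polyval(g,-8),'std',np.std(a[:,1]-np.polyval(f,a[:,0])))
E
```

```text
w2 24 pitch deg 13.46488735415827 z at x=95 17.77454311825224 yaw 0.4944487656549271 y at -8 -1.8368848837502743 std 7.2299723100744755
w3 10 pitch deg -6.862833050112426 z at x=95 -33.67235892219995 yaw 1.533623914510808 y at -8 -2.6079674480061863 std 0.7391690112960998
w8 49 pitch deg 0.26308413973325256 z at x=95 -61.18523058872668 yaw -0.018102170125392347 y at -8 0.4088704331895982 std 0.20893654342735227
wrist7 49 pitch deg 4.853942096505458 z at x=95 -64.57794445954448 yaw 0.25112134853355167 y at -8 -0.23436214603509503 std 1.4869350353744155
```

```bash
(python3 -m crank '[[[12,-4,0,0,0.9],[24,-7.5,0,0,0.9],[24,-7.5,0,0,0.9],[24,-7.5,0,0,0.9],[24,-7.5,0,0,0.9],[24,-7.5,0,0,0.9],[12.2,-3.8,0,0,0.9],[0,0,0,0.045,0.9],[0,0,0,0.0405,0.9],[0,0,0,0,0.9]]]';python3 -m crank '[[[0,0,15,0,0.9],[0,0,30,0,0.9],[0,0,30,0,0.9],[0,0,30,0,0.9],[0,0,15,0,0.9],[0,0,0,0,0.9],[0,0,0,0,0.9],[0,0,0,0,0.9]]]') | grep -vE 'grip'
cat > err.py <<'E'
from h import *
import sys
M=np.array([.5755,.0420,.055]);yaw=np.radians(7.15);hb=np.array([-8.5,.35,-55.6])/1000
s=ctrl.get_state();Rm=R.from_rotvec(s['tool_rot']).as_matrix();B=s['position']+Rm@hb
c,si=np.cos(yaw),np.sin(yaw);d=B-M
print('time',s['time'],'button in mouth frame mm',np.round(1000*np.array([c*d[0]+si*d[1],-si*d[0]+c*d[1],d[2]]),1),'yaw err deg',np.degrees(np.arctan2(-Rm[1,0],-Rm[0,0])-yaw).round(2),'tilt',Rm[:2,2].round(4),'F',s['ft_force'].round(1))
E
python3 err.py
```

```text
time: 15.25
position: [0.4831, 0.0294, 0.147]
tool_rot: [-0.192, 3.134, 0.002]
ft_force: [0.4, 0.1, -2.6]
time: 15.92
position: [0.4848, 0.0292, 0.0279]
tool_rot: [-0.194, 3.133, 0.001]
ft_force: [0.4, 0.3, -1.6]
time 15.9167 button in mouth frame mm [-83.2  -1.1  28.5] yaw err deg -0.06 tilt [0.0024 0.0005] F [ 0.4  0.3 -1.6]
```

```bash
(python3 -m crank '[[[0,1.1,15,0,0.9],[0,0,13.5,0,0.9],[-7,0,0,0,0.9],[-6,0,0,0,0.9],[0,0,0,0,0.9],[0,0,0,0,0.9],[0,0,0,0,0.9]]]') | grep -vE 'grip'
python3 err.py
python3 - <<'E'
from h import *
s=ctrl.get_state();out=[]
M=np.array([.5755,.0420,.055]);yaw=np.radians(7.15);ax=np.array([np.cos(yaw),np.sin(yaw),0])
ims={n:snap(n,n+'9') for n in ('wrist','side','scene')}
def crop(n,x,y,w,h,f):
    g=ims[n]['pixels'][y:y+h,x:x+w,::-1];g=(255*(g/255.)**.55).astype('uint8');return cv2.resize(g,None,fx=f,fy=f,interpolation=cv2.INTER_CUBIC)
wr=crop('wrist',170,180,200,100,4)
c=proj(ims['side'],M);print('side',c);x,y=(c-[15,25]).astype(int);print(x,y);sd=crop('side',x,y,66,50,6)
c=proj(ims['scene'],M);print('scene',c);x,y=(c-[30,25]).astype(int);print(x,y);sc=crop('scene',x,y,66,33,6)[:198]
# wrist lower strip instead of upper
wl=crop('wrist',170,240,200,100,4)
low=np.zeros((200,800,3),'uint8');low[:200,:396]=sd[50:250];low[:198,404:800]=sc
cv2.imwrite('pics/m9.png',np.vstack([wl,low]))
print(proj(ims['wrist'],M),proj(ims['wrist'],M+[0,0,.0145]))
E
```

```text
time: 16.5
position: [0.4972, 0.0316, -0.0011]
tool_rot: [-0.193, 3.134, 0.0]
ft_force: [-0.6, -0.4, -2.2]
time 16.5 button in mouth frame mm [-70.6  -0.3  -0.5] yaw err deg -0.12 tilt [0.0015 0.0004] F [-0.6 -0.4 -2.2]
side [241.07070093 226.19111919]
226 201
scene [308.31834169 228.36943003]
278 203
[275.84930656 381.8914347 ] [275.91621976 402.52264501]
```

```bash
for i in 1; do python3 -m crank '[[[-6,0,0,0,0.9],[-6,0,0,0,0.9],[0,0,0,0,0.9]]]' >/dev/null; python3 err.py; python3 -m crank '[[[-4,0,0,0,0.9],[-4,0,0,0,0.9],[0,0,0,0,0.9]]]'>/dev/null; python3 err.py;  done
```

```text
time 16.9 button in mouth frame mm [-57.6  -0.2  -1. ] yaw err deg -0.1 tilt [0.0021 0.    ] F [-0.6 -0.2 -2.1]
time 17.15 button in mouth frame mm [-50.4  -0.3  -1.4] yaw err deg -0.11 tilt [ 0.0009 -0.0001] F [-0.3  0.1 -2.5]
```

```bash
for i in 1; do python3 -m crank '[[[-2,0,-1.2,0,0.9],[-2,0,0,0,0.9],[0,0,0,0,0.9]]]' >/dev/null; python3 err.py; python3 -m crank '[[[-2,0,0,0,0.9],[-2,0,0,0,0.9],[0,0,0,0,0.9]]]'>/dev/null; python3 err.py;  done
```

```text
time 17.4 button in mouth frame mm [-46.9  -0.3  -0.1] yaw err deg -0.12 tilt [0.0006 0.0001] F [-0.5 -0.2 -2.4]
time 17.65 button in mouth frame mm [-42.9  -0.3  -0.1] yaw err deg -0.11 tilt [0.0006 0.0001] F [ 0.5  0.1 -1.8]
```

```bash
for i in 1; do python3 -m crank '[[[-2,0,0,0,0.9],[-2,0,0,0,0.9],[0,0,0,0,0.9]]]' >/dev/null; python3 err.py; python3 -m crank '[[[-2,0,0,0,0.9],[-2,0,0,0,0.9],[0,0,0,0,0.9]]]'>/dev/null; python3 err.py;  done; python3 -m crank '[[[-2,0,0,0,0.9],[-2,0,0,0,0.9],[0,0,0,0,0.9]]]' >/dev/null; python3 err.py
```

```text
time 17.9 button in mouth frame mm [-38.9  -0.3  -0.1] yaw err deg -0.12 tilt [0.0006 0.0001] F [-0.2  0.6 -2.5]
time 18.15 button in mouth frame mm [-34.9  -0.3  -0.2] yaw err deg -0.12 tilt [0.0005 0.    ] F [-0.2  0.4 -2.7]
time 18.4 button in mouth frame mm [-30.8  -0.3  -0.1] yaw err deg -0.11 tilt [0.0006 0.    ] F [-0.2 -0.2 -2.8]
```

```bash
for i in 1; do python3 -m crank '[[[-3,0,0,0,0.9],[-3,0,0,0,0.9],[0,0,0,0,0.9]]]' >/dev/null; python3 err.py; python3 -m crank '[[[-3,0,0,0,0.9],[-3,0,0,0,0.9],[0,0,0,0,0.9]]]'>/dev/null; python3 err.py;  done; python3 -m crank '[[[-2,0,0,0,0.9],[-2,0,0,0,0.9],[0,0,0,0,0.9]]]' >/dev/null; python3 err.py; python3 -m crank '[[[-1,0,0,0,0.9],[-1,0,0,0,0.9],[0,0,0,0,0.9]]]' >/dev/null; python3 err.py
```

```text
time 18.65 button in mouth frame mm [-24.6  -0.3  -0.1] yaw err deg -0.11 tilt [0.0009 0.    ] F [-0.6 -0.6 -2. ]
time 18.9 button in mouth frame mm [-18.6  -0.3  -0.1] yaw err deg -0.11 tilt [ 0.0008 -0.    ] F [-0.1 -0.8 -1.4]
time 19.15 button in mouth frame mm [-14.9  -0.3  -0.2] yaw err deg -0.12 tilt [0.0006 0.0001] F [ 0.6 -0.5 -3. ]
time 19.4 button in mouth frame mm [-13.2  -0.3  -0.2] yaw err deg -0.12 tilt [0.0002 0.0001] F [ 0.3  1.3 -2.4]
```

Fully aligned and free of force. I'll now make 1 mm steps, stopping at first contact.

```bash
python3 -m crank '[[[-2,0,0,0,0.9],[-2,0,0,0,0.9],[0,0,0,0,0.9]]]' >/dev/null; python3 err.py; python3 -m crank '[[[-1,0,0,0,0.9],[-1,0,0,0,0.9],[0,0,0,0,0.9]]]' >/dev/null; python3 err.py; python3 -m crank '[[[-1,0,0,0,0.9],[0,0,0,0,0.9]]]' >/dev/null; python3 err.py;python3 -m crank '[[[-1,0,0,0,0.9],[0,0,0,0,0.9]]]' >/dev/null; python3 err.py
```

```text
time 19.65 button in mouth frame mm [-8.9 -0.3 -0.1] yaw err deg -0.11 tilt [0.0007 0.0001] F [ 0.8  0.1 -2.2]
time 19.9 button in mouth frame mm [-7.1 -0.4 -0.2] yaw err deg -0.12 tilt [0.0003 0.0001] F [ 0.1  0.8 -2.1]
time 20.0667 button in mouth frame mm [-6.2 -0.4 -0.2] yaw err deg -0.12 tilt [0.0002 0.0001] F [ 0.2  0.2 -2.5]
time 20.2333 button in mouth frame mm [-5.2 -0.3 -0.2] yaw err deg -0.12 tilt [0.0004 0.0001] F [-0.1 -0.3 -2.5]
```

```bash
python3 -m crank '[[[-1,0,0,0,0.9],[0,0,0,0,0.9]]]' >/dev/null; python3 err.py
```

```text
time 20.4 button in mouth frame mm [-4.2 -0.3 -0.2] yaw err deg -0.11 tilt [0.0003 0.0001] F [-0.4  0.6 -1.8]
```

```bash
for i in 1; do python3 -m crank '[[[-1,0,0,0,0.9],[0,0,0,0,0.9]]]' >/dev/null; python3 err.py; python3 -m crank '[[[-1,0,0,0,0.9],[0,0,0,0,0.9]]]' >/dev/null; python3 err.py;python3 -m crank '[[[-1,0,0,0,0.9],[0,0,0,0,0.9]]]' >/dev/null; python3 err.py; done
```

```text
time 20.5667 button in mouth frame mm [-3.2 -0.3 -0.2] yaw err deg -0.11 tilt [0.0003 0.    ] F [-0.4  0.1 -1.8]
time 20.7333 button in mouth frame mm [-2.2 -0.4 -0.2] yaw err deg -0.12 tilt [0.0003 0.    ] F [-0.  -0.6 -1.8]
time 20.9 button in mouth frame mm [-1.2 -0.4 -0.2] yaw err deg -0.12 tilt [0.0003 0.0001] F [-0.7 -0.1 -1.8]
```

```bash
python3 -m crank '[[[-1,0,0,0,0.9],[0,0,0,0,0.9]]]' >/dev/null; python3 err.py; python3 -m crank '[[[-1,0,0,0,0.9],[0,0,0,0,0.9]]]' >/dev/null; python3 err.py
```

```text
time 21.0667 button in mouth frame mm [-0.2 -0.4 -0.2] yaw err deg -0.12 tilt [0.0003 0.    ] F [ 0.  -0.2 -1.7]
time 21.2333 button in mouth frame mm [ 0.8 -0.4 -0.2] yaw err deg -0.12 tilt [0.0003 0.0001] F [-0.2  0.6 -2.2]
```

```bash
python3 -m crank '[[[-1,0,0,0,0.9],[0,0,0,0,0.9]]]' >/dev/null; python3 err.py; python3 -m crank '[[[-1,0,0,0,0.9],[0,0,0,0,0.9]]]' >/dev/null; python3 err.py
```

```text
time 21.4 button in mouth frame mm [ 1.8 -0.4 -0.2] yaw err deg -0.11 tilt [0.0003 0.0001] F [-0.2  0.3 -1.8]
time 21.5667 button in mouth frame mm [ 2.8 -0.4 -0.2] yaw err deg -0.11 tilt [0.0003 0.    ] F [ 0.5  0.1 -2.4]
```

```bash
python3 -m crank '[[[-1,0,0,0,0.9],[0,0,0,0,0.9]]]' >/dev/null; python3 err.py; python3 -m crank '[[[-1,0,0,0,0.9],[0,0,0,0,0.9]]]' >/dev/null; python3 err.py
```

```text
time 21.7333 button in mouth frame mm [ 3.  -0.4 -0.4] yaw err deg -0.12 tilt [-0.0014 -0.    ] F [-1.6 -0.6 -0.3]
time 21.9 button in mouth frame mm [ 3.1 -0.4 -0.6] yaw err deg -0.12 tilt [-0.0036 -0.0001] F [-5.8 -0.   2.2]
```

```bash
python3 -m crank '[[[0.6,0,0,0,0.9],[0,0,0,0,0.1],[0,0,0,0,-0.2],[0,0,0,0,-0.3],[0,0,0,0,-0.3],[0,0,0,0,-0.3]]]'; python3 err.py; python3 - <<'E'
from h import *
im=load('side0')
for u,v in [(263,230),(297,231),(325,232)]: print(atz(im,u,v,.01))
E
```

```text
time: 22.4
position: [0.5727, 0.0411, -0.0001]
tool_rot: [-0.193, 3.133, 0.001]
ft_force: [-0.2, -0.3, 0.1]
grip_width: 0.542
grip_force: 0.0
time 22.4 button in mouth frame mm [ 5.4 -0.2  0.5] yaw err deg -0.11 tilt [0.0029 0.0005] F [-0.2 -0.3  0.1]
[0.50844685 0.0056868  0.01      ]
[0.39781842 0.00496923 0.01      ]
[0.30689766 0.0052425  0.01      ]
```

```bash
python3 -m crank '[[[10,0,0,0,-0.3],[20,0,0,0,-0.3],[25,0,0,0,-0.3],[20,0,0,0,-0.3],[13,0,0,0,-0.3],[6,0,3,0,-0.3],[0,0,0,0,-0.3],[0,0,0,0,-0.3]]]' | grep -v rot; python3 err.py; python3 -m crank '[[[0,0,0,0,0.2],[0,0,0,0,0.7],[0,0,0,0,0.7],[0,0,0,0,0.7],[0,0,0,0,0.7],[0,0,0,0,0.7],[0,0,0,0,0.7],[0,0,0,0,0.7]]]' 15 | grep -v rot
python3 err.py; python3 -c "
from h import *
snap('side','sideA');snap('wrist','wA')"
```

```text
time: 23.07
position: [0.4784, 0.0295, -0.0036]
ft_force: [1.0, 0.2, -0.9]
grip_width: 0.65
grip_force: 0.0
time 23.0667 button in mouth frame mm [-89.5  -0.   -3. ] yaw err deg -0.11 tilt [0.0013 0.0005] F [ 1.   0.2 -0.9]
time: 23.73
position: [0.4781, 0.0292, -0.0038]
ft_force: [0.3, -0.2, -0.0]
grip_width: 0.344
grip_force: 15.0
time 23.7333 button in mouth frame mm [-89.8  -0.3  -3.2] yaw err deg -0.12 tilt [ 0.0004 -0.    ] F [ 0.3 -0.2 -0. ]
```

```bash
for i in 1; do python3 -m crank '[[[0,0,-1,0,0.7],[0,0,-1,0,0.7],[0,0,0,0,0.7]]]' >/dev/null; python3 err.py; python3 -m crank '[[[0,0,-1,0,0.7],[0,0,-1,0,0.7],[0,0,0,0,0.7]]]' >/dev/null; python3 err.py; python3 -m crank '[[[0,0,-1,0,0.7],[0,0,0,0,0.7],[0,0,0,0,0.7]]]' >/dev/null; python3 err.py; done
```

```text
time 24.0833 button in mouth frame mm [-90.2  -0.2  -1.3] yaw err deg -0.12 tilt [-0.0002  0.    ] F [ 0.4 -1.  -3. ]
time 24.3333 button in mouth frame mm [-90.3  -0.2   0.8] yaw err deg -0.12 tilt [-0.0005  0.    ] F [ 1.   0.4 -2.6]
time 24.5833 button in mouth frame mm [-90.3  -0.2   1.7] yaw err deg -0.12 tilt [-0.0005  0.    ] F [ 0.2  1.3 -2.4]
```

```bash
for i in 1; do python3 -m crank '[[[-1,0,0,0,0.7],[-1,0,0,0,0.7],[0,0,0,0,0.7]]]' 30 >/dev/null; python3 err.py; python3 -m crank '[[[-1,0,0,0,0.7],[-1,0,0,0,0.7],[0,0,0,0,0.7]]]' >/dev/null; python3 err.py; python3 -m crank '[[[-1,0,0,0,0.7],[-1,0,0,0,0.7],[0,0,0,0,0.7]]]' >/dev/null; python3 err.py; done
```

```text
time 24.8333 button in mouth frame mm [-89.2  -0.2   1.3] yaw err deg -0.12 tilt [-0.0027 -0.0002] F [-4.6 -0.  -0.7]
time 25.0833 button in mouth frame mm [-86.1  -0.2   1.6] yaw err deg -0.12 tilt [-0.0003 -0.0001] F [-2.  -0.8 -3. ]
time 25.3333 button in mouth frame mm [-83.7  -0.2   1.7] yaw err deg -0.12 tilt [ 0.0005 -0.    ] F [-2.  -0.3 -3.3]
```

```bash
for i in 1; do python3 -m crank '[[[-1.5,0,0,0,0.7],[-1.5,0,0,0,0.7],[-1,0,0,0,0.7],[0,0,0,0,0.7]]]' >/dev/null; python3 err.py; python3 -m crank '[[[-1.5,0,0,0,0.7],[-1.5,0,0,0,0.7],[-1,0,0,0,0.7],[0,0,0,0,0.7]]]' >/dev/null; python3 err.py; python3 -m crank '[[[-1,0,0,0,0.7],[-1,0,0,0,0.7],[0,0,0,0,0.7]]]' >/dev/null; python3 err.py; done
```

```text
time 25.6667 button in mouth frame mm [-79.5  -0.2   1.8] yaw err deg -0.11 tilt [ 0.0008 -0.    ] F [-2.2 -0.6 -2.6]
time 26.0 button in mouth frame mm [-75.4  -0.2   1.9] yaw err deg -0.12 tilt [0.0011 0.0001] F [-1.3 -0.7 -3.4]
time 26.25 button in mouth frame mm [-73.4  -0.2   1.9] yaw err deg -0.12 tilt [0.001  0.0001] F [-1.7  0.  -3.5]
```

```bash
for i in 1; do python3 -m crank '[[[-1,0,0,0,0.7],[-1,0,0,0,0.7],[0,0,0,0,0.7]]]' >/dev/null; python3 err.py; python3 -m crank '[[[-1,0,0,0,0.7],[0,0,0,0,0.7]]]' >/dev/null; python3 err.py; python3 -m crank '[[[-1,0,0,0,0.7],[0,0,0,0,0.7]]]' >/dev/null; python3 err.py;python3 -m crank '[[[-1,0,0,0,0.7],[0,0,0,0,0.7]]]' >/dev/null; python3 err.py; done
```

```text
time 26.5 button in mouth frame mm [-70.4  -0.2   2.2] yaw err deg -0.12 tilt [0.0032 0.0003] F [ 1.3  0.1 -4.7]
time 26.6667 button in mouth frame mm [-67.6  -0.2   3. ] yaw err deg -0.11 tilt [0.0071 0.0008] F [ 4.5  0.9 -3.8]
time 26.8333 button in mouth frame mm [-67.1   0.    3. ] yaw err deg -0.09 tilt [0.0058 0.0008] F [ 5.4  1.  -3.6]
time 27.0 button in mouth frame mm [-67.2  -0.    2.6] yaw err deg -0.1 tilt [0.0037 0.0006] F [ 4.5  1.8 -1.8]
```

```bash
for i in 1; do python3 -m crank '[[[-1,0,0,0,0.7],[0,0,0,0,0.7]]]' >/dev/null; python3 err.py; python3 -m crank '[[[-1,0,0,0,0.7],[0,0,0,0,0.7]]]' >/dev/null; python3 err.py; done
```

```text
time 27.1667 button in mouth frame mm [-67.2  -0.2   2.2] yaw err deg -0.11 tilt [0.0016 0.0003] F [ 3.9  1.5 -0.6]
time 27.3333 button in mouth frame mm [-67.   -0.3   1.8] yaw err deg -0.12 tilt [-0.0001 -0.    ] F [ 2.6  0.8 -0.1]
```

```bash
python3 -m crank '[[[0.5,0,0,0,0.7],[0,0,0,0,0],[0,0,0,0,-0.5],[0,0,0,0,-0.5],[0,0,0,0,-0.5],[0,0,0,0,-0.5]]]' | grep -v rot; python3 -m crank '[[[0,0,-20,0,-0.5],[0,0,-35,0,-0.5],[0,0,-35,0,-0.5],[0,0,-35,0,-0.5],[30,0,-20,0,-0.5],[30,0,0,0,-0.5],[0,0,0,0,-0.5],[0,0,0,0,-0.5]]]' | grep -v rot
python3 - <<'E'
from h import *
M=np.array([.5755,.0420,.055]);out=[]
for n,w,h,f in (('side',66,50,6),('scene',66,50,6),('wrist',264,150,3)):
    im=snap(n,n+'B');c=proj(im,M+[.02,.003,0]);x,y=np.clip((c-[w/2,h/2]),0,[560-w,420-h]).astype(int);print(n,c,x,y)
    g=im['pixels'][y:y+h,x:x+w,::-1];g=(255*(g/255.)**.5).astype('uint8');out.append(cv2.resize(g,None,fx=f,fy=f,interpolation=cv2.INTER_CUBIC))
top=np.hstack(out[:2]);cv2.imwrite('pics/mB.png',np.vstack([top,out[2][:290]]))
E
```

```text
time: 27.83
position: [0.4996, 0.0318, 0.001]
ft_force: [0.9, 0.3, -0.5]
grip_width: 0.638
grip_force: 0.0
time: 28.5
position: [0.4397, 0.0247, 0.1465]
ft_force: [0.9, -0.3, -0.3]
grip_width: 0.748
grip_force: 0.0
side [234.64553003 226.60305819] 201 201
scene [313.38689804 231.78546471] 280 206
wrist [275.78214457 326.77306359] 143 251
```

View pics/mB.png

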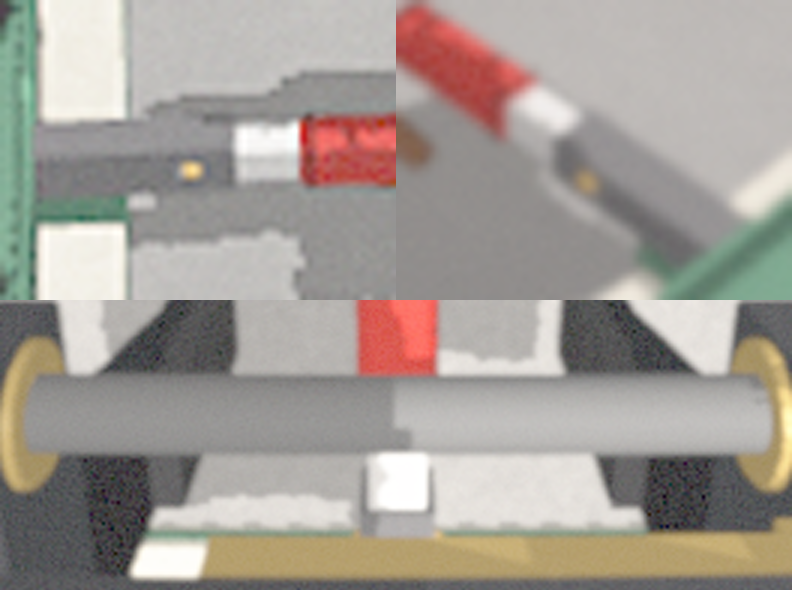

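The side view shows a brass button standing in the receiver's +y hole at crop (191,170), and the scene view shows one in the -y hole at (587,181). The handle sits in the receiver and the gripper is clear.

```bash
python3 -c "
from bench import job
print(job.close_job())"
```

```text
the job is handed in; nothing more can be done
None
```

The handle is in the receiver with both buttons showing through the side holes, the gripper is clear, and the job is handed in at about 28.5 s; one risk is that while finding the true fingertip height I pressed the fingers on the tube with about 46 N, and no verdict was shown.

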